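# Nest the cups and index the welding slide

### The arm

A 6-joint arm with a two-finger parallel gripper is mounted at the origin on the work surface. World frame = base frame: x ahead of the robot, y to its left, z up, the work surface at z = 0. Lengths are in mm, angles in degrees, forces in N, time in s.
With the tool pointing down it reaches from about 300 to 850 mm from the base axis. Payload 4.2 kg.
Tool frame: the origin (TCP) lies between the finger pads, 19 mm behind the fingertips; this is the grasp point; z points along the fingers, y is the line along which they close (so a half turn about z gives the same grasp; the last joint's range is limited). The gripper opens to 91 mm and grips with 3 to 60 N. Pads are 32 mm wide; open, the fingers measure 118 mm over their backs; the gripper's body (76 mm by 178 mm) begins 60 mm behind the grasp point.
Start: joints at [-75.229, 18.312, 89.639, -0, 72.044, -1.146], TCP at [157.691, -552.969, 232.776] pointing down, gripper open.
Joint ranges: [-177.97, 177.97], [-48.28, 115.42], [12.27, 149.76], [-77.06, 257.06], [2.81, 150.46], [-146.56, 146.56]. Speed limits (degrees/s): [147.25, 147.25, 180, 180, 180, 180].

### API

Orientations are given as [roll, pitch, yaw] about the fixed x, y, z axes, in that order (R = Rz(yaw) Ry(pitch) Rx(roll)).
In Python, from workcell import telemetry, eyes, ticket gives the robot as it stands. The module is installed in compiled form; this text tells all that it offers.
- The arm moves only by the shell command python3 -m crank 'ROWS' [OPENING] [FORCE]. ROWS is JSON, a list of rows, each an object of numbers: "dx", "dy", "dz": the shift along the world's x, y, z normalised to -1 to 1, where 1 is 80 cm; "yaw": the turn about the world's z normalised to -1 to 1, where 1 is 5 degrees. A call has 1 to 10 rows; each row shifts and turns the commanded pose from where the row before left it; what a row does not reach is not made up. A row lasts 1/8 s, in which the tool goes at most 62.5 mm and 10.7 degrees, less where a joint would pass 70% of its speed; a pose out of reach is approached as far as the arm can. A call with a number of a shift or a turn outside -1 to 1 is refused whole. A call with a gripper value outside its range is refused whole. OPENING is the opening, from 0 (shut) to 1 (fully open), set as the call begins (- or left out, the last holds). The fingers move at their own pace and stop on an object; FORCE is the grip in N (left out, the last holds). Time passes only in rows, so rows that do not move let the fingers close. It gives the time, the measured TCP pose, the force, the opening and the grip force at its end, in the units of the state.
- telemetry.state(): the state, without advancing time (a new reading comes with each control period).
- eyes.grab_frame(name): name is "side" or "top"; returns the picture (480x640x3 uint8, red, green, blue); there is no depth.
- eyes.calibration(name): a dict with "camera_matrix" (3x3 intrinsics, pixels), "world_from_camera" (4x4, takes a point from camera to world coordinates). Camera axes: x right, y down, z forward; pixel columns grow to the right and rows downward; lengths in mm; the calibration is good to about 2 mm. A picture is of the moment at which its call begins. calibration takes no time and is no camera call.
- ticket.job_done(): hands the job in; it is judged then, once.
The state is a dict: "time_s": time; "qpos": joint angles; "qvel": joint speeds; "effort": joint torques, N m; "ee_pos": TCP position; "ee_rot": TCP orientation; "force": force on the tool from outside, world axes, zero at the start; "torque": the same for the moment, N m; "gripper_width": finger opening in mm; "gripper_force": force on a finger pad.
Only numpy, scipy, OpenCV 4.12 (cv2) and the standard library are available. Lean on these libraries where they do the work, as an engineer would, in place of code of your own. Each camera call takes 0.05 s, during which the arm holds its last target. There are 200 camera calls.

### The job

Nest the two loose steel cups in size order inside the large cup clamped on the welding slide: the medium one standing fully home in the large one, the small one fully home in the medium one. Then take hold of the slide's upright grip post and slide the carriage along its rail towards the torch until you feel the ball detent drop into its notch, without running on to the far stop, and hold it there. Finish while still holding the post, with the carriage in the notch and the cups nested, and leave the spray can, the loose steel coupon and the brush alone.

Things in the scene. Friction and masses are not known exactly. Their poses are not given: they have to be found in the camera images.
- rail: Fixed bed of the welding slide, grey with two steel guide rods, 110 mm wide and 430 mm long, 34 mm high at the end stops. Origin on the bench under the rods' centre line; its y axis is the direction of travel (towards the torch), x points across it away from the robot, z up.
- carriage: Aluminium carriage. Origin on the rail's centre line at bench level under the large cup's axis, axes as the rail's. It slides along rail y, from -0.10 m (near stop; starts -0.10 to -0.07) to 0.10 (far stop); drag 2 to 5 N. Its one notch, unseen, lies at 0.00 to 0.045: over some 7 mm it draws the carriage in with up to 5 N, then takes 10 to 16 N to leave either way. Plate top z = 45 mm.
- plunger (a joint): Spring plunger with the detent ball; a brass pin on top of the carriage, 58 mm behind the cup's centre (rail -y), sinks with it. About 0.0005 m while the ball rides on the flat, about 0.0032 m when it is seated in the notch.
- post_top (a point): Centre of the top face of the upright steel grip post fixed on the carriage, on the robot's side: 24 mm across the rail, 20 mm along it, 95 mm tall above the plate, this top at z = 140 mm. It stands 85 mm from the large cup's axis along the rail's -x, level with it along the rail.
- cup_large_floor (a point): Centre of the inner floor of the large steel cup, which is clamped on the carriage: outside diameter 77 mm, inside 71 mm, rim at z = 85 mm; this floor is at z = 50 mm.
- cup_mid: Medium steel cup, loose, standing on the bench: straight wall, outside diameter 62 mm, inside 56 mm, 75 mm tall, floor 5 mm thick, about 0.2 kg. Origin at the centre of its underside, z up. Nested, its rim stands at z = 125 mm, 40 mm above the large cup's rim.
- cup_mid_floor (a point): Centre of the inner floor of the medium cup, 5 mm above its underside.
- cup_small: Small steel cup, loose, standing on the bench: straight wall, outside diameter 47 mm, inside 41 mm, 105 mm tall, floor 5 mm thick, about 0.2 kg. Origin at the centre of its underside, z up. Nested, its rim stands at z = 160 mm, 35 mm above the medium cup's rim.
- torch: Fixed welding torch on a stand beyond the rail, up to 145 mm high, its nozzle level and pointing across the rail. Origin on the bench under the nozzle's tip, 70 mm from the rail's centre line; it faces the large cup's centre, within 12 mm along the rail, when the carriage is in the notch. Its stand is 135 mm further from the rail at most. Keep clear of it.
- spray_can: Bystander: upright spray can, diameter 54 mm, 160 mm tall, origin at the centre of its underside. Leave alone.
- coupon: Bystander: loose bare steel plate 90 x 60 x 6 mm lying on the bench, origin at the centre of its underside. Leave alone.
- brush: Bystander: hand brush lying on the bench. Leave alone.
There are look-alikes about, which are no part of the job. What is shaped like the cup_mid but purple or turquoise is not meant.

How it is judged (in metres and radians):
On the way, in this order (a step that is already met when the one before it is completed fails the run):
1. the medium cup stands home in the large one and the small cup home in the medium one (horizontal distance between cup_mid and cup_large_floor below 0.008 m and distance between cup_mid and cup_large_floor below 0.009 m and angle between each of cup_mid, cup_small's own z axis and vertical below 0.1 rad and horizontal distance between cup_small and cup_mid_floor below 0.008 m and distance between cup_small and cup_mid_floor below 0.009 m), for 0.2 s.
2. the carriage is in the notch with the fingers on the post, the cups still nested (all of step 1 and value of joint plunger above 0.0018 m and contact force between the fingers and carriage above 2 N and distance between the grasp point and post_top below 0.06 m and horizontal distance between the grasp point and post_top below 0.03 m), for 0.2 s.
At the end, for the whole second after the job is handed in: Plunger sunk over 1.8 mm (carriage within about 2 mm of the notch), carriage at rest, fingers round the post (TCP within 30 mm of its axis) pressing with over 2 N; each cup nested, its underside within 8 mm sideways and 9 mm in all of the floor below it, tilted under 0.1 rad (all of step 2 and linear speed of carriage below 0.01 m/s); the arm keeps its last pose, push and grip.
It fails at once if the carriage is run on to the far stop (y of carriage in the frame of rail above 0.09 m).
It fails at once if the spray can is moved (distance of spray_can from where it was at the start of the episode above 0.03 m).
It fails at once if the coupon is moved (distance of coupon from where it was at the start of the episode above 0.03 m).
It fails at once if the brush is moved (distance of brush from where it was at the start of the episode above 0.03 m).
It also fails if it takes over 72 s, if anything falls off the work surface, if the arm or the gripper's body presses on something with over 40 N, if the wrist force passes 120 N, or if a joint passes its speed limit or range.

## Working session

There is one attempt and no reset: what is moved stays moved. The work goes in short steps, Python scripts to look and compute and a shell command to move; the robot and the scene stay as the last step left them, time stands still between calls to the robot, and variables do not carry over. Pictures are saved under pics/ and viewed, at most 10 in all, crops included, and the job is handed in when it is done.

```bash
mkdir -p pics
python3 - <<'E'
from workcell import telemetry, eyes
import cv2, numpy as np
np.set_printoptions(suppress=True,precision=2)
for n in("side","top"):
    im=eyes.grab_frame(n); cv2.imwrite(f"pics/{n}0.png",im[:,:,::-1])
    c=eyes.calibration(n); print(n,np.array(c["camera_matrix"]),np.array(c["world_from_camera"]))
s=telemetry.state(); print(s)
E
```

```text
side [[529.22   0.   314.53]
 [  0.   529.22 226.74]
 [  0.     0.     1.  ]] [[   0.98   -0.13    0.15  362.46]
 [  -0.2    -0.62    0.76 -792.19]
 [  -0.     -0.78   -0.63  766.25]
 [   0.      0.      0.      1.  ]]
top [[448.62   0.   321.38]
 [  0.   448.62 242.89]
 [  0.     0.     1.  ]] [[   0.02   -1.      0.1   407.59]
 [  -1.     -0.02    0.      0.09]
 [  -0.     -0.1    -1.   1242.58]
 [   0.      0.      0.      1.  ]]
{'time_s': 0.1, 'qpos': array([-75.23,  18.35,  89.7 ,  -0.  ,  72.04,  -1.14]), 'qvel': array([-0.01, -0.09, -0.25, -0.11,  0.01,  0.  ]), 'effort': array([ -0.  , -41.33, -23.25,   0.07,   0.04,  -0.  ]), 'ee_pos': array([ 157.58, -552.54,  232.  ]), 'ee_rot': array([-179.91,   -0.  ,   15.92]), 'force': array([-0.39,  0.95,  0.17]), 'torque': array([ 0.02, -0.04, -0.04]), 'gripper_force': 0.0, 'gripper_width': 91.13639047118056}
```

View pics/side0.png

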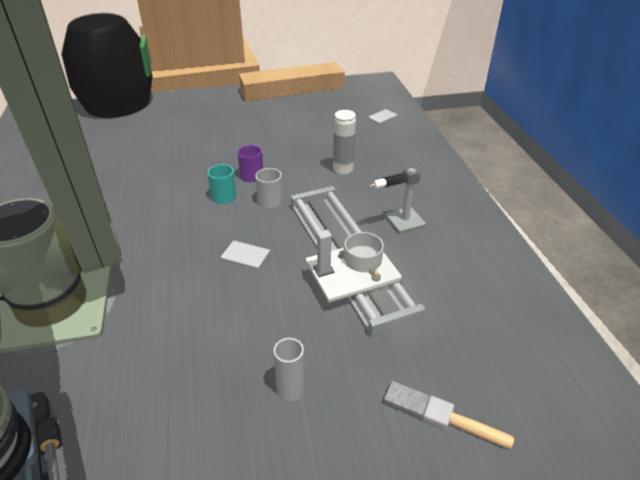

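View pics/top0.png

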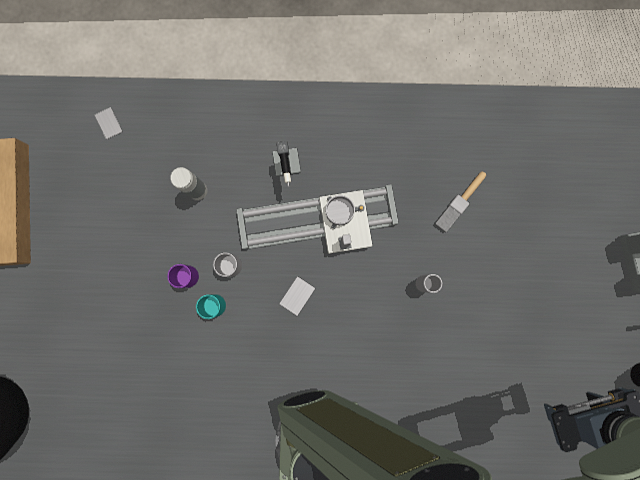

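The side view shows the steel mid cup at (269,188), turquoise at (222,184) and purple at (250,163). The small cup is at (289,370), and the carriage with the large cup at (362,250). In the top view the candidates for the mid cup are steel (225,265), purple (182,276) and turquoise (210,306). Only the grey steel one fits, and a crop will confirm it.

Run:
```python
import cv2, numpy as np
t=cv2.imread("pics/top0.png"); s=cv2.imread("pics/side0.png")
a=cv2.resize(t[180:320,165:455],None,fx=2.75,fy=2.75,interpolation=cv2.INTER_CUBIC)
cv2.imwrite("pics/cropA.png",a[:, :800])
b=np.hstack([cv2.resize(s[135:285,190:330],None,fx=2.85,fy=2.85,interpolation=3),cv2.resize(s[215:365,290:425],None,fx=2.85,fy=2.85,interpolation=3)])
cv2.imwrite("pics/cropB.png",b); print(a.shape,b.shape)
```

```text
(385, 798, 3) (428, 784, 3)
```

View pics/cropA.png

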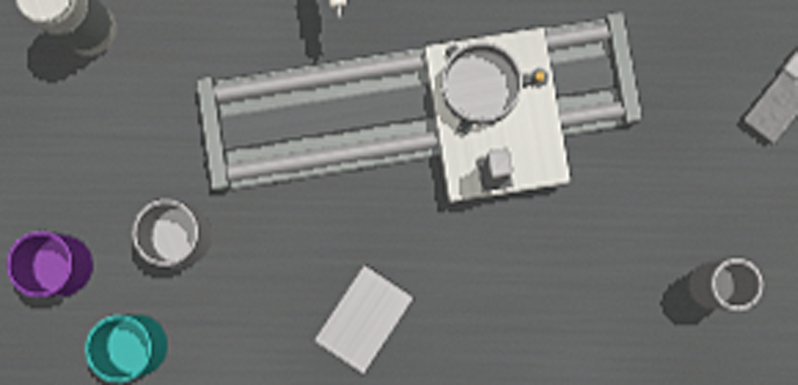

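The crop confirms the grey steel cup, rim centre at crop (166,233), as the medium cup. The small cup's rim is at (737,285), the large cup's rim at (481,84), the post top at about (500,160), and the detent pin at (541,76).

```bash
cat > h.py <<'E'
import numpy as np
from workcell import eyes
def ray(n,u,v,z):
    c=eyes.calibration(n);K=np.array(c["camera_matrix"]);T=np.array(c["world_from_camera"])
    d=T[:3,:3]@np.linalg.solve(K,[u,v,1.]);o=T[:3,3];return o+d*(z-o[2])/d[2]
def proj(n,p):
    c=eyes.calibration(n);K=np.array(c["camera_matrix"]);T=np.linalg.inv(np.array(c["world_from_camera"]))
    q=K@(T[:3,:3]@np.array(p)+T[:3,3]);return q[:2]/q[2]
E
python3 - <<'E'
from h import *
np.set_printoptions(suppress=True,precision=1)
f=lambda x,y:(165+x/2.75,180+y/2.75)
P={}
for k,(x,y),z in [("mid",(166,233),75),("small",(737,285),105),("large",(481,84),85),("post",(500,162),140),("pin",(541,76),52),
 ("eL1",(205,80),34),("eL2",(220,188),34),("eR1",(617,14),34),("eR2",(634,122),34),("purple",(41,264),75),("turq",(119,348),75),("coup",(364,319),6)]:
    p=ray("top",*f(x,y),z);P[k]=p;print(k,p,"side px",proj("side",p))
print("post-large",np.linalg.norm((P["post"]-P["large"])[:2]))
d=(P["eL1"]+P["eL2"]-P["eR1"]-P["eR2"])/2;print("rail len",np.linalg.norm(d),"yaw y-axis",np.degrees(np.arctan2(d[1],d[0])),"center",(P["eL1"]+P["eL2"]+P["eR1"]+P["eR2"])/4)
p=P["post"]-P["large"];print("post dir",np.degrees(np.arctan2(p[1],p[0])))
E
```

```text
mid [458.  251.9  75. ] side px [267.6 174.9]
small [ 420.  -280.7  105. ] side px [286.8 349.5]
large [605.2 -43.3  85. ] side px [361.6 244.3]
post [525.3 -59.5 140. ] side px [323.6 233.1]
pin [ 620. -103.   52.] side px [376.3 276.3]
eL1 [612.2 228.4  34. ] side px [333.4 187.3]
eL2 [505.1 209.5  34. ] side px [290.9 197. ]
eR1 [ 687.3 -179.5   34. ] side px [422.6 306.8]
eR2 [ 579.1 -197.    34. ] side px [368.6 322.9]
purple [426.3 368.8  75. ] side px [249. 151.]
turq [349.3 291.5  75. ] side px [220.  170.9]
coup [379.6  66.1   6. ] side px [244.4 253. ]
post-large 81.56300571072263
rail len 414.0162080222361 yaw y-axis 100.37097815332012 center [595.9  15.4  34. ]
post dir -168.5331057643381
```

View pics/cropB.png

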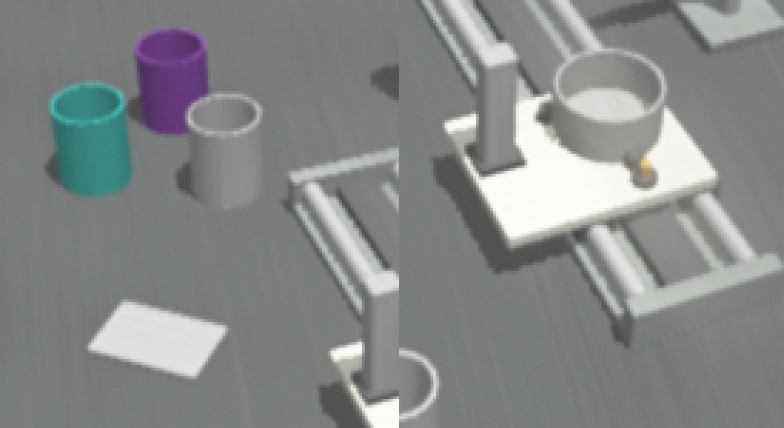

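```bash
python3 -m crank '[{"dx":0.02,"dy":0.06,"yaw":-0.55},{"dx":0.025,"dy":0.063,"yaw":-0.55},{"dx":0.025,"dy":0.063},{"dx":0.025,"dy":0.063},{"dx":0.025,"dy":0.063},{"dx":0.025,"dy":0.063},{"dx":0.025,"dy":0.063},{"dx":0.025,"dy":0.063},{"dx":0.025,"dy":0.063},{"dx":0.025,"dy":0.063}]' 1 20; python3 -m crank '[{"dx":0.025,"dy":0.063},{"dx":0.025,"dy":0.063},{"dx":0.025,"dy":0.063},{"dx":0.025,"dy":0.063},{"dx":0.025,"dy":0.063},{"dx":0.006,"dy":0.063},{},{}]'
```

```text
validation failed for argument at $[0]...
validation failed for argument at $[0]...
```

```bash
python3 -m crank '[{"dx":0.02,"dy":0.06,"dz":0,"yaw":-0.55},{"dx":0.025,"dy":0.063,"dz":0,"yaw":-0.55},{"dx":0.025,"dy":0.063,"dz":0,"yaw":0},{"dx":0.025,"dy":0.063,"dz":0,"yaw":0},{"dx":0.025,"dy":0.063,"dz":0,"yaw":0},{"dx":0.025,"dy":0.063,"dz":0,"yaw":0},{"dx":0.025,"dy":0.063,"dz":0,"yaw":0},{"dx":0.025,"dy":0.063,"dz":0,"yaw":0}]' 1 20
```

```text
time_s: 1.1
ee_pos: [313.8, -150.5, 232.7]
ee_rot: [180.0, -0.0, 10.4]
force: [0.4, -0.2, 0.0]
gripper_width: 91.0
gripper_force: 0.0
```

```bash
python3 -m crank '[{"dx":0.0225,"dy":0.063,"dz":0,"yaw":0},{"dx":0.0225,"dy":0.063,"dz":0,"yaw":0},{"dx":0.0225,"dy":0.063,"dz":0,"yaw":0},{"dx":0.0225,"dy":0.063,"dz":0,"yaw":0},{"dx":0.0225,"dy":0.063,"dz":0,"yaw":0},{"dx":0.0225,"dy":0.063,"dz":0,"yaw":0},{"dx":0.0225,"dy":0.063,"dz":0,"yaw":0},{"dx":0.0225,"dy":0.063,"dz":-0.03,"yaw":0},{"dx":0,"dy":0,"dz":-0.07,"yaw":0},{"dx":0,"dy":0,"dz":0,"yaw":0}]'
python3 - <<'E'
from workcell import telemetry, eyes
from h import *
import cv2
s=telemetry.state(); print(s["ee_pos"],s["force"])
im=eyes.grab_frame("side")[:,:,::-1]
p=s["ee_pos"]; u=proj("side",p); print("tcp px",u,"mid rim axis px",proj("side",[458,252,75]),proj("top",p))
t=eyes.grab_frame("top")[:,:,::-1]
a=cv2.resize(im[100:240,200:340],None,fx=2.8,fy=2.8,interpolation=3);b=cv2.resize(t[200:340,155:295],None,fx=2.8,fy=2.8,interpolation=3)
cv2.imwrite("pics/c1.png",np.hstack([a,b]))
E
```

```text
time_s: 2.35
ee_pos: [454.5, 249.9, 148.8]
ee_rot: [179.8, 0.6, 10.5]
force: [-1.1, -0.2, 0.7]
gripper_width: 90.5
gripper_force: 0.0
[454.45758013 249.85517348 148.83472186] [-1.14432754 -0.2109848   0.68291337]
tcp px [264.26792788 148.19486592] mid rim axis px [267.60716124 174.85479906] [219.6867259  264.76816328]
```

View pics/c1.png

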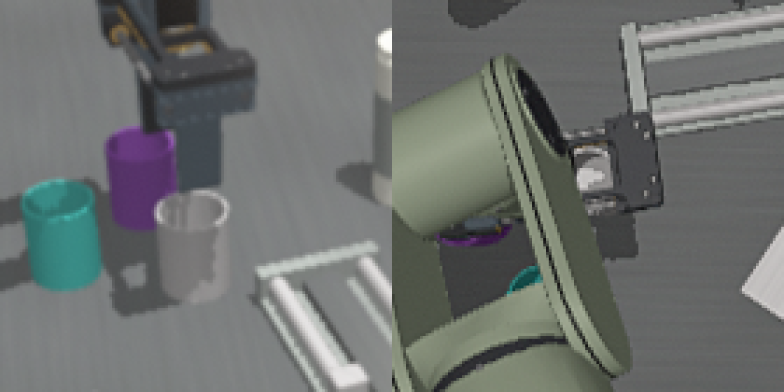

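The mid cup is directly under the open fingers: its rim is at side crop (192,210), between the near and far fingers. I'll go down and grip it.

```bash
python3 -m crank '[{"dx":0,"dy":0,"dz":-0.05,"yaw":0},{"dx":0,"dy":0,"dz":-0.05,"yaw":0},{"dx":0,"dy":0,"dz":-0.012,"yaw":0},{"dx":0,"dy":0,"dz":0,"yaw":0},{"dx":0,"dy":0,"dz":0,"yaw":0}]'
```

```text
time_s: 3.08
ee_pos: [459.2, 251.6, 65.3]
ee_rot: [-179.9, -0.2, 10.4]
force: [0.1, 0.4, -0.3]
gripper_width: 91.3
gripper_force: 0.0
```

```bash
python3 -m crank '[{"dx":-0.001,"dy":0,"dz":-0.008,"yaw":0},{"dx":0,"dy":0,"dz":0,"yaw":0}]'; python3 -m crank '[{"dx":0,"dy":0,"dz":0,"yaw":0},{"dx":0,"dy":0,"dz":0,"yaw":0},{"dx":0,"dy":0,"dz":0,"yaw":0},{"dx":0,"dy":0,"dz":0,"yaw":0},{"dx":0,"dy":0,"dz":0,"yaw":0},{"dx":0,"dy":0,"dz":0,"yaw":0},{"dx":0,"dy":0,"dz":0,"yaw":0},{"dx":0,"dy":0,"dz":0,"yaw":0}]' 0.3 25
```

```text
time_s: 3.32
ee_pos: [456.7, 251.0, 56.8]
ee_rot: [180.0, 0.0, 10.4]
force: [0.1, 0.5, -0.2]
gripper_width: 91.0
gripper_force: 0.0
time_s: 4.32
ee_pos: [456.9, 251.1, 56.8]
ee_rot: [-180.0, -0.0, 10.4]
force: [-0.6, 1.7, 1.3]
gripper_width: 60.4
gripper_force: 25.0
```

```bash
python3 -m crank '[{"dx":0,"dy":0,"dz":0.03,"yaw":0},{"dx":0,"dy":0,"dz":0.06,"yaw":0},{"dx":0,"dy":0,"dz":0.052,"yaw":0},{"dx":0.023,"dy":-0.046,"dz":0,"yaw":0},{"dx":0.023,"dy":-0.046,"dz":0,"yaw":0},{"dx":0.023,"dy":-0.046,"dz":0,"yaw":0},{"dx":0.023,"dy":-0.046,"dz":0,"yaw":0},{"dx":0.023,"dy":-0.046,"dz":0,"yaw":0},{"dx":0.023,"dy":-0.046,"dz":0,"yaw":0},{"dx":0.023,"dy":-0.046,"dz":0,"yaw":0}]';python3 -m crank '[{"dx":0.023,"dy":-0.046,"dz":0,"yaw":0},{"dx":0,"dy":0,"dz":0,"yaw":0},{"dx":0,"dy":0,"dz":0,"yaw":0},{"dx":0,"dy":0,"dz":0,"yaw":0}]'
```

```text
time_s: 5.58
ee_pos: [585.5, -8.3, 169.6]
ee_rot: [180.0, 0.1, 10.4]
force: [-0.0, 0.1, -1.3]
gripper_width: 60.7
gripper_force: 25.0
time_s: 6.08
ee_pos: [603.4, -42.5, 170.1]
ee_rot: [-180.0, 0.1, 10.5]
force: [-0.6, 0.0, -1.7]
gripper_width: 61.0
gripper_force: 25.0
```

```bash
python3 -m crank '[{"dx":0.001,"dy":-0.0015,"dz":-0.02,"yaw":0},{"dx":0,"dy":0,"dz":0,"yaw":0},{"dx":0,"dy":0,"dz":0,"yaw":0}]'
python3 - <<'E'
from workcell import telemetry, eyes
from h import *
import cv2
print(telemetry.state()["ee_pos"])
s=eyes.grab_frame("side")[:,:,::-1]; t=eyes.grab_frame("top")[:,:,::-1]
a=cv2.resize(s[170:300,295:425],None,fx=3,fy=3,interpolation=3);b=cv2.resize(t[150:280,275:405],None,fx=3,fy=3,interpolation=3)
cv2.imwrite("pics/c2.png",np.hstack([a,b]))
E
```

```text
time_s: 6.45
ee_pos: [604.7, -44.3, 154.1]
ee_rot: [-180.0, 0.0, 10.4]
force: [0.1, 0.8, -2.6]
gripper_width: 60.7
gripper_force: 25.0
[604.73669672 -44.30539921 154.05610889]
```

View pics/c2.png

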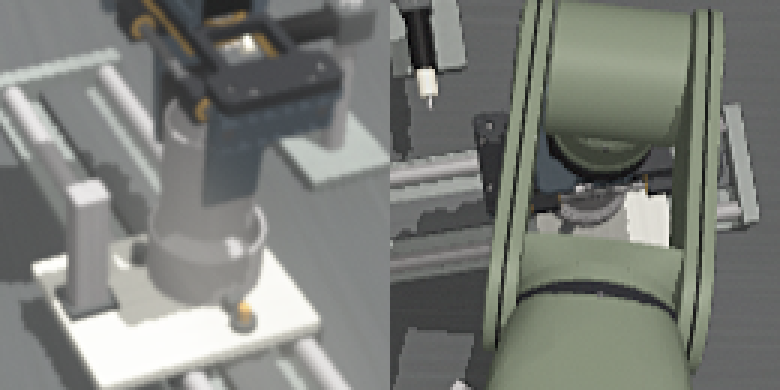

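The medium cup hangs centred over the large one in the side crop: cup sides at x 162 to 253, large rim at 148 to 266. I'll lower it.

```bash
python3 -m crank '[{"dx":0,"dy":0,"dz":-0.015,"yaw":0},{"dx":0,"dy":0,"dz":-0.012,"yaw":0},{"dx":0,"dy":0,"dz":0,"yaw":0}]';python3 -m crank '[{"dx":0,"dy":0,"dz":-0.01,"yaw":0},{"dx":0,"dy":0,"dz":-0.01,"yaw":0},{"dx":0,"dy":0,"dz":-0.008,"yaw":0},{"dx":0,"dy":0,"dz":0,"yaw":0}]'
```

```text
time_s: 6.92
ee_pos: [604.0, -44.5, 131.3]
ee_rot: [-180.0, 0.2, 10.4]
force: [0.1, -0.3, -1.6]
gripper_width: 60.8
gripper_force: 25.0
time_s: 7.42
ee_pos: [604.5, -44.5, 109.6]
ee_rot: [-180.0, 0.1, 10.4]
force: [0.2, 0.1, -1.2]
gripper_width: 60.4
gripper_force: 25.0
```

Now down the last 3 mm, open, and lift away.

```bash
python3 -m crank '[{"dx":0,"dy":0,"dz":-0.0035,"yaw":0},{"dx":0,"dy":0,"dz":0,"yaw":0}]';python3 -m crank '[{"dx":0,"dy":0,"dz":0,"yaw":0},{"dx":0,"dy":0,"dz":0,"yaw":0},{"dx":0,"dy":0,"dz":0,"yaw":0},{"dx":0,"dy":0,"dz":0,"yaw":0}]' 1;python3 -m crank '[{"dx":0,"dy":0,"dz":0.03,"yaw":0},{"dx":0,"dy":0,"dz":0.07,"yaw":0},{"dx":0,"dy":0,"dz":0.06,"yaw":0},{"dx":-0.037,"dy":-0.051,"dz":0,"yaw":0},{"dx":-0.037,"dy":-0.051,"dz":0,"yaw":0},{"dx":-0.037,"dy":-0.051,"dz":0,"yaw":0},{"dx":-0.039,"dy":-0.051,"dz":0,"yaw":0},{"dx":-0.04,"dy":-0.045,"dz":0,"yaw":0},{"dx":-0.04,"dy":-0.045,"dz":0,"yaw":0},{"dx":0,"dy":0,"dz":0,"yaw":0}]'
```

```text
time_s: 7.68
ee_pos: [604.9, -44.6, 107.6]
ee_rot: [180.0, -0.0, 10.4]
force: [0.3, -0.2, -1.6]
gripper_width: 60.9
gripper_force: 25.0
time_s: 8.18
ee_pos: [605.0, -44.6, 107.7]
ee_rot: [180.0, -0.0, 10.4]
force: [-0.0, -0.6, 0.0]
gripper_width: 90.9
gripper_force: 0.0
time_s: 9.43
ee_pos: [419.1, -281.6, 235.8]
ee_rot: [180.0, 0.0, 10.2]
force: [-0.3, -0.5, -0.2]
gripper_width: 91.1
gripper_force: 0.0
```

Run:
```python
from workcell import telemetry, eyes
from h import *
import cv2
print(telemetry.state()["ee_pos"])
s=eyes.grab_frame("side")[:,:,::-1]; t=eyes.grab_frame("top")[:,:,::-1]
a=cv2.resize(s[190:320,295:425],None,fx=3,fy=3,interpolation=3);b=cv2.resize(t[150:280,275:405],None,fx=3,fy=3,interpolation=3)
cv2.imwrite("pics/c3.png",np.hstack([a,b]))
for p in([605.2,-43.3,125],[605.2,-43.3,85]):
  q=proj("side",p);r=proj("top",p);print((q-[295,190])*3,(r-[275,150])*3+[390,0])
```

```text
[ 419.05056241 -281.55686724  235.80868253]
[202.99568825 115.3940114 ] [586.62424307 173.66338357]
[199.61926382 162.78190558] [584.7024467  181.65438827]
```

View pics/c3.png

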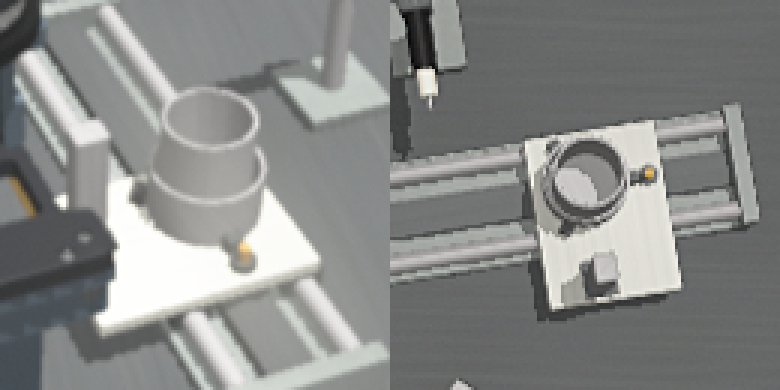

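The medium cup's rim is at top crop (589,174) and side crop (210,120), which matches home in the large cup, centred at about (605,-45). Next is the small cup.

```bash
python3 -m crank '[{"dx":0.001,"dy":0.001,"dz":-0.06,"yaw":0},{"dx":0,"dy":0,"dz":-0.06,"yaw":0},{"dx":0,"dy":0,"dz":-0.04,"yaw":0},{"dx":0,"dy":0,"dz":-0.017,"yaw":0},{"dx":0,"dy":0,"dz":0,"yaw":0},{"dx":0,"dy":0,"dz":0,"yaw":0}]'; python3 -m crank '[{"dx":0,"dy":0,"dz":0,"yaw":0},{"dx":0,"dy":0,"dz":0,"yaw":0},{"dx":0,"dy":0,"dz":0,"yaw":0},{"dx":0,"dy":0,"dz":0,"yaw":0},{"dx":0,"dy":0,"dz":0,"yaw":0},{"dx":0,"dy":0,"dz":0,"yaw":0},{"dx":0,"dy":0,"dz":0,"yaw":0},{"dx":0,"dy":0,"dz":0,"yaw":0}]' 0.2 25
```

```text
time_s: 10.28
ee_pos: [422.9, -279.4, 95.3]
ee_rot: [179.9, -0.1, 10.4]
force: [-0.0, -0.0, -0.4]
gripper_width: 91.1
gripper_force: 0.0
time_s: 11.28
ee_pos: [421.7, -279.0, 94.0]
ee_rot: [180.0, -0.0, 10.4]
force: [-0.0, -0.6, 0.0]
gripper_width: 46.1
gripper_force: 25.0
```

```bash
python3 -m crank '[{"dx":0,"dy":0,"dz":0.04,"yaw":0},{"dx":0,"dy":0,"dz":0.075,"yaw":0},{"dx":0,"dy":0,"dz":0.0725,"yaw":0},{"dx":0.033,"dy":0.0419,"dz":0,"yaw":0},{"dx":0.033,"dy":0.0419,"dz":0,"yaw":0},{"dx":0.033,"dy":0.0419,"dz":0,"yaw":0},{"dx":0.033,"dy":0.0419,"dz":0,"yaw":0},{"dx":0.033,"dy":0.0419,"dz":0,"yaw":0},{"dx":0.033,"dy":0.0419,"dz":0,"yaw":0},{"dx":0.033,"dy":0.0419,"dz":0,"yaw":0}]';python3 -m crank '[{"dx":0,"dy":0,"dz":0,"yaw":0},{"dx":0,"dy":0,"dz":-0.01,"yaw":0},{"dx":0,"dy":0,"dz":0,"yaw":0},{"dx":0,"dy":0,"dz":0,"yaw":0}]'
```

```text
time_s: 12.52
ee_pos: [606.9, -43.1, 243.3]
ee_rot: [-180.0, 0.1, 10.4]
force: [0.0, -0.4, -1.8]
gripper_width: 46.0
gripper_force: 25.0
time_s: 13.02
ee_pos: [606.0, -45.2, 236.0]
ee_rot: [180.0, 0.0, 10.3]
force: [0.2, 0.3, -1.5]
gripper_width: 45.7
gripper_force: 25.0
```

```bash
python3 -m crank '[{"dx":0.0003,"dy":0.0004,"dz":-0.012,"yaw":0},{"dx":0,"dy":0,"dz":-0.012,"yaw":0},{"dx":0,"dy":0,"dz":-0.006,"yaw":0},{"dx":0,"dy":0,"dz":0,"yaw":0}]'
```

```text
time_s: 13.52
ee_pos: [606.4, -44.0, 211.3]
ee_rot: [-180.0, 0.1, 10.4]
force: [0.3, -0.7, -1.2]
gripper_width: 45.8
gripper_force: 25.0
```

Inside the rim without touching. Continuing down.

```bash
python3 -m crank '[{"dx":0,"dy":0,"dz":-0.02,"yaw":0},{"dx":0,"dy":0,"dz":-0.02,"yaw":0},{"dx":0,"dy":0,"dz":-0.02,"yaw":0},{"dx":0,"dy":0,"dz":-0.012,"yaw":0},{"dx":0,"dy":0,"dz":0,"yaw":0},{"dx":0,"dy":0,"dz":0,"yaw":0}]'
```

```text
time_s: 14.28
ee_pos: [607.2, -44.1, 154.8]
ee_rot: [180.0, -0.1, 10.4]
force: [-0.7, -0.5, -1.7]
gripper_width: 45.9
gripper_force: 25.0
```

```bash
python3 -m crank '[{"dx":0,"dy":0,"dz":-0.004,"yaw":0},{"dx":0,"dy":0,"dz":-0.002,"yaw":0},{"dx":0,"dy":0,"dz":0,"yaw":0}]';python3 -m crank '[{"dx":0,"dy":0,"dz":0,"yaw":0},{"dx":0,"dy":0,"dz":0,"yaw":0},{"dx":0,"dy":0,"dz":0,"yaw":0},{"dx":0,"dy":0,"dz":0,"yaw":0}]' 1;python3 -m crank '[{"dx":0,"dy":0,"dz":0.03,"yaw":0},{"dx":0,"dy":0,"dz":0.06,"yaw":0},{"dx":0,"dy":0,"dz":0.04,"yaw":0},{"dx":-0.06,"dy":0,"dz":0,"yaw":0},{"dx":-0.07,"dy":0,"dz":0,"yaw":0},{"dx":-0.07,"dy":-0.04,"dz":0,"yaw":0},{"dx":0,"dy":-0.075,"dz":0,"yaw":0},{"dx":0,"dy":-0.075,"dz":0,"yaw":0},{"dx":0,"dy":0,"dz":0,"yaw":0}]'
python3 - <<'E'
from workcell import telemetry, eyes
from h import *
import cv2
s=eyes.grab_frame("side")[:,:,::-1]; t=eyes.grab_frame("top")[:,:,::-1]
a=cv2.resize(s[180:310,295:425],None,fx=3,fy=3,interpolation=3);b=cv2.resize(t[150:280,275:405],None,fx=3,fy=3,interpolation=3)
cv2.imwrite("pics/c4.png",np.hstack([a,b]))
for p in([605.2,-45,160],[605.2,-45,125],[605.2,-45,85],[521.6,-60.3,140]):
  q=proj("side",p);r=proj("top",p);print((q-[295,180])*3,(r-[275,150])*3+[390,0])
E
```

```text
time_s: 14.65
ee_pos: [606.7, -44.0, 149.5]
ee_rot: [180.0, 0.0, 10.4]
force: [-0.5, -0.6, -1.8]
gripper_width: 46.0
gripper_force: 25.0
time_s: 15.15
ee_pos: [606.8, -44.0, 149.7]
ee_rot: [180.0, -0.0, 10.4]
force: [-0.6, -0.5, -0.2]
gripper_width: 83.4
gripper_force: 0.0
time_s: 16.27
ee_pos: [448.1, -198.3, 253.6]
ee_rot: [179.9, -0.0, 10.1]
force: [0.2, 0.4, -0.3]
gripper_width: 91.2
gripper_force: 0.0
[206.82277204 103.5847311 ] [590.50683337 166.23820417]
[203.70697986 147.05417585] [588.64650805 173.70510468]
[200.30898303 194.46075065] [586.65595141 181.69472255]
[ 80.25985778 160.92026346] [606.31250772 271.19164815]
```

View pics/c4.png

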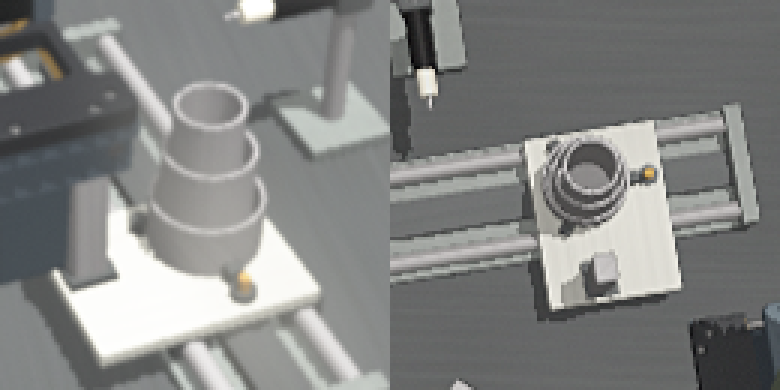

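Both cups are home: the small rim is at side crop (211,105) against (207,104) predicted, and at top crop (593,165). The post top is at top crop (606,267), about (523.5,-60). Next I'll go over the post and down, and measure the torch tip at top crop (430,103).

```bash
python3 -m crank '[{"dx":0.032,"dy":0.058,"dz":0,"yaw":0},{"dx":0.032,"dy":0.058,"dz":0,"yaw":0},{"dx":0.03,"dy":0.057,"dz":0,"yaw":0},{"dx":0,"dy":0,"dz":0,"yaw":0},{"dx":0,"dy":0,"dz":-0.05,"yaw":0},{"dx":0,"dy":0,"dz":0,"yaw":0},{"dx":0,"dy":0,"dz":0,"yaw":0}]'
python3 - <<'E'
from h import *
from math import *
a=radians(10.4); ey=np.array([-sin(a),cos(a)])
for z in(100,120,135):
  p=ray("top",275+(430-390)/3,150+103/3,z)[:2]; d=p-np.array([605.2,-44.5]); print(z,p,"along",d@ey,"across",d@np.array([cos(a),sin(a)]))
E
```

```text
time_s: 17.25
ee_pos: [523.8, -56.7, 214.7]
ee_rot: [180.0, -0.1, 10.4]
force: [-0.2, 1.0, 0.1]
gripper_width: 91.1
gripper_force: 0.0
100 [668.57936643  92.03964794] along 122.85531329519512 across 86.98615719989215
120 [664.01098277  90.43007524] along 122.09686421628767 across 82.20226667762931
135 [660.58469503  89.22289571] along 121.52802740710712 across 78.61434878593218
```

```bash
python3 -m crank '[{"dx":0,"dy":-0.004,"dz":-0.05,"yaw":0},{"dx":0,"dy":0,"dz":-0.05,"yaw":0},{"dx":0,"dy":0,"dz":-0.018,"yaw":0},{"dx":0,"dy":0,"dz":0,"yaw":0},{"dx":0,"dy":0,"dz":0,"yaw":0}]';python3 -m crank '[{"dx":0,"dy":0,"dz":0,"yaw":0},{"dx":0,"dy":0,"dz":0,"yaw":0},{"dx":0,"dy":0,"dz":0,"yaw":0},{"dx":0,"dy":0,"dz":0,"yaw":0},{"dx":0,"dy":0,"dz":0,"yaw":0},{"dx":0,"dy":0,"dz":0,"yaw":0},{"dx":0,"dy":0,"dz":0,"yaw":0},{"dx":0,"dy":0,"dz":0,"yaw":0},{"dx":0,"dy":0,"dz":0,"yaw":0},{"dx":0,"dy":0,"dz":0,"yaw":0}]' 0 25
```

```text
time_s: 17.88
ee_pos: [525.1, -60.1, 121.0]
ee_rot: [179.9, -0.2, 10.4]
force: [0.7, -0.9, 0.1]
gripper_width: 91.5
gripper_force: 0.0
time_s: 19.12
ee_pos: [523.6, -59.5, 119.1]
ee_rot: [-180.0, 0.0, 10.4]
force: [-0.5, 1.8, -0.2]
gripper_width: 20.0
gripper_force: 25.0
```

```bash
python3 -m crank '[{"dx":-0.0011,"dy":0.006,"dz":0,"yaw":0},{"dx":-0.0022,"dy":0.0123,"dz":0,"yaw":0},{"dx":-0.0022,"dy":0.0123,"dz":0,"yaw":0},{"dx":-0.0022,"dy":0.0123,"dz":0,"yaw":0},{"dx":-0.0022,"dy":0.0123,"dz":0,"yaw":0},{"dx":-0.0011,"dy":0.006,"dz":0,"yaw":0}]';python3 -m crank '[{"dx":-0.0011,"dy":0.006,"dz":0,"yaw":0},{"dx":-0.0022,"dy":0.0123,"dz":0,"yaw":0},{"dx":-0.0022,"dy":0.0123,"dz":0,"yaw":0},{"dx":-0.0022,"dy":0.0123,"dz":0,"yaw":0},{"dx":-0.0011,"dy":0.006,"dz":0,"yaw":0}]'
```

```text
time_s: 19.88
ee_pos: [514.9, -12.6, 119.1]
ee_rot: [179.8, 0.0, 10.5]
force: [0.7, -9.4, -1.4]
gripper_width: 19.7
gripper_force: 25.0
time_s: 20.5
ee_pos: [507.8, 26.5, 119.1]
ee_rot: [179.8, 0.0, 10.5]
force: [0.1, -9.6, -0.3]
gripper_width: 19.9
gripper_force: 25.0
```

```bash
m(){ grep -E "ee_pos|force: \["|tr '\n' ' ';echo; }
python3 -m crank '[{"dx":-0.00045,"dy":0.00246,"dz":0,"yaw":0}]'|m
python3 -m crank '[{"dx":-0.00045,"dy":0.00246,"dz":0,"yaw":0}]'|m
python3 -m crank '[{"dx":-0.00045,"dy":0.00246,"dz":0,"yaw":0}]'|m
python3 -m crank '[{"dx":-0.00045,"dy":0.00246,"dz":0,"yaw":0}]'|m
python3 -m crank '[{"dx":-0.00045,"dy":0.00246,"dz":0,"yaw":0}]'|m
python3 -m crank '[{"dx":-0.00045,"dy":0.00246,"dz":0,"yaw":0}]'|m
python3 -m crank '[{"dx":-0.00045,"dy":0.00246,"dz":0,"yaw":0}]'|m
python3 -m crank '[{"dx":-0.00045,"dy":0.00246,"dz":0,"yaw":0}]'|m
python3 -m crank '[{"dx":-0.00045,"dy":0.00246,"dz":0,"yaw":0}]'|m
python3 -m crank '[{"dx":-0.00045,"dy":0.00246,"dz":0,"yaw":0}]'|m
```

```text
ee_pos: [507.4, 28.5, 119.1] force: [0.6, -7.8, 0.3] 
ee_pos: [507.1, 30.2, 119.1] force: [-0.0, -7.9, 0.2] 
ee_pos: [506.7, 32.1, 119.1] force: [-0.4, -8.6, -0.6] 
ee_pos: [506.4, 34.1, 119.1] force: [-0.3, -8.7, -0.4] 
ee_pos: [506.0, 36.0, 119.1] force: [1.1, -8.2, -0.3] 
ee_pos: [505.7, 38.0, 119.1] force: [0.1, -8.4, -1.2] 
ee_pos: [505.3, 39.9, 119.1] force: [0.2, -9.4, -0.3] 
ee_pos: [504.9, 42.0, 119.1] force: [0.1, -7.5, -0.8] 
ee_pos: [504.5, 44.3, 119.1] force: [-0.4, -6.8, -0.4] 
ee_pos: [504.0, 46.8, 119.1] force: [-0.7, -4.1, 0.1]
```

The force is falling from about -8.5 to -4, so the detent is drawing the carriage in. Switching to 1 mm steps.

```bash
m(){ grep -E "ee_pos|force: \["|tr '\n' ' ';echo; }
python3 -m crank '[{"dx":-0.0002,"dy":0.00123,"dz":0,"yaw":0}]'|m
python3 -m crank '[{"dx":-0.0002,"dy":0.00123,"dz":0,"yaw":0}]'|m
python3 -m crank '[{"dx":-0.0002,"dy":0.00123,"dz":0,"yaw":0}]'|m
python3 -m crank '[{"dx":0,"dy":0,"dz":0,"yaw":0}]'|m
```

```text
ee_pos: [503.7, 48.5, 119.1] force: [-1.5, -2.0, 0.7] 
ee_pos: [503.5, 49.8, 119.1] force: [-1.4, -3.7, 0.1] 
ee_pos: [503.4, 50.4, 119.1] force: [-2.4, -6.2, 1.0] 
ee_pos: [503.3, 50.6, 119.1] force: [-2.6, -3.1, 0.2]
```

```bash
m(){ grep -E "ee_pos|force: \["|tr '\n' ' ';echo; }
python3 -m crank '[{"dx":-0.0002,"dy":0.00123,"dz":0,"yaw":0}]'|m
python3 -m crank '[{"dx":-0.0002,"dy":0.00123,"dz":0,"yaw":0}]'|m
python3 -m crank '[{"dx":0,"dy":0,"dz":0,"yaw":0},{"dx":0,"dy":0,"dz":0,"yaw":0}]'|m
```

```text
ee_pos: [503.3, 51.0, 119.1] force: [-1.5, -9.0, 0.5] 
ee_pos: [503.2, 51.5, 119.1] force: [-1.5, -10.6, -0.1] 
ee_pos: [503.1, 51.6, 119.1] force: [-1.6, -9.4, 0.3]
```

```bash
m(){ grep -E "ee_pos|force: \["|tr '\n' ' ';echo; }
python3 -m crank '[{"dx":0.0002,"dy":-0.00123,"dz":0,"yaw":0},{"dx":0,"dy":0,"dz":0,"yaw":0}]'|m
python3 -m crank '[{"dx":0.0002,"dy":-0.00123,"dz":0,"yaw":0},{"dx":0,"dy":0,"dz":0,"yaw":0}]'|m
python3 -m crank '[{"dx":0.0002,"dy":-0.00123,"dz":0,"yaw":0},{"dx":0,"dy":0,"dz":0,"yaw":0}]'|m
python3 -m crank '[{"dx":0.0002,"dy":-0.00123,"dz":0,"yaw":0},{"dx":0,"dy":0,"dz":0,"yaw":0}]'|m
```

```text
ee_pos: [503.2, 51.5, 119.1] force: [-2.4, -5.2, 0.4] 
ee_pos: [503.2, 51.3, 119.1] force: [-4.5, -0.0, 1.5] 
ee_pos: [503.3, 51.0, 119.1] force: [-4.6, 3.4, 1.3] 
ee_pos: [503.3, 50.6, 119.1] force: [-5.3, 6.2, 1.4]
```

The carriage resists both ways around y≈51, so it is seated. I'll relax to zero force and take a picture.

```bash
python3 -m crank '[{"dx":-0.0003,"dy":0.0018,"dz":0,"yaw":0},{"dx":0,"dy":0,"dz":0,"yaw":0},{"dx":0,"dy":0,"dz":0,"yaw":0},{"dx":0,"dy":0,"dz":0,"yaw":0}]'
python3 - <<'E'
from workcell import eyes
from h import *
import cv2
s=eyes.grab_frame("side")[:,:,::-1]; t=eyes.grab_frame("top")[:,:,::-1]
a=cv2.resize(s[130:260,275:405],None,fx=3,fy=3,interpolation=3);b=cv2.resize(t[140:270,220:350],None,fx=3,fy=3,interpolation=3)
cv2.imwrite("pics/c5.png",np.hstack([a,b]))
E
```

```text
time_s: 24.25
ee_pos: [503.3, 50.8, 119.1]
ee_rot: [-179.9, 0.1, 10.4]
force: [-5.7, 1.4, 1.9]
gripper_width: 19.6
gripper_force: 25.0
```

View pics/c5.png

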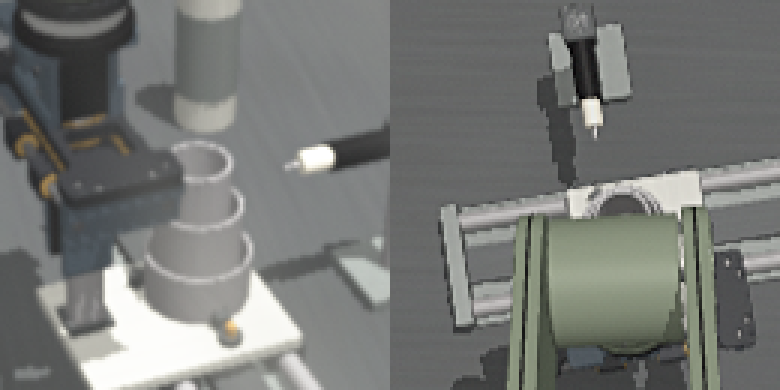

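The cups are still nested at side crop (205,160) and (205,210), the torch nozzle at (300,162) faces the large cup, and the pin at (232,328) stands lower than before. Handing in.

```bash
python3 -c "
from workcell import ticket
print(ticket.job_done())"
```

```text
the job is handed in; nothing more can be done
None
```

I handed the job in at about 24 s, without a verdict shown: both cups are nested, the carriage sits in the notch (it resisted being moved either way), and the gripper is still holding the post; I kept clear of the spray can, coupon and brush.

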